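# Pack the loose crockery into the partition trays

### The arm

A 6-joint arm with a two-finger parallel gripper is mounted at the origin on the work surface. World frame = base frame: x ahead of the robot, y to its left, z up, the work surface at z = 0. Lengths are in m, angles in degrees, forces in N, time in s.
With the tool pointing down it reaches from about 0.275 to 0.85 m from the base axis. Payload 5.2 kg.
Tool frame: the origin (TCP) lies midway between the tips of the shut fingers; the grasp point (between the pads) lies 19 mm behind it; z points along the fingers, x is the direction in which the jaws open and shut, and the axes are right-handed (so a half turn about z gives the same grasp; the last joint's range is limited). The gripper opens to 85 mm and grips with 20 to 120 N. Pads are 22 mm wide; open, the fingers measure 114 mm over their backs; the gripper's body (76 mm by 85 mm) begins 54 mm behind the grasp point. The pads swing forward as they close: fully open they stand 13 mm farther back than shut.
Start: joints at [61.948, 14.817, 87.949, -0, 77.235, -11.62], TCP at [0.156, 0.528, 0.231] pointing down, gripper open.
Joint ranges: [-179.93, 179.93], [-52.35, 119.4], [10.71, 147.94], [-69.91, 249.91], [12.55, 155.21], [-178.61, 178.61]. Speed limits (degrees/s): [147.25, 147.25, 180, 180, 180, 180].

### API

Orientations are given as a 3x3 rotation matrix whose columns are the frame's x, y, z axes.
In Python, from rig import status, grab_frame, camera_model, order gives the robot as it stands.
- The arm moves only by the tool step_arm, never from a script. Its arguments are lists of equal length, an entry for each row: "claw": the finger opening in m, from 0 to 0.0854; "xyz": the shift along the world's x, y, z in m, a list of three; "twist": the turn about the world's z in degrees. In form: {"claw": [claw, ...], "xyz": [[dx, dy, dz], ...], "twist": [twist, ...]}. A call has 1 to 12 rows; each row shifts and turns the commanded pose from where the row before left it; what a row does not reach is not made up. A row lasts 1/12 s, in which the tool goes at most 41.7 mm and 7.16 degrees, less where a joint would pass 70% of its speed; a pose out of reach is approached as far as the arm can. A call with a gripper value outside its range is refused whole. The fingers move at their own pace and stop on an object; the grip force is fixed at half the most. Time passes only in rows, so rows that do not move let the fingers close. It gives the time, the measured TCP pose, the force and the opening at its end, in the units of the state.
- status.state(): the state, without advancing time (a new reading comes with each control period).
- grab_frame(name): name is "scene" or "side" or "wrist"; returns (picture, depth): 384x512x3 uint8, blue, green, red; 384x512 float32, m along the optical axis (not along the pixel's ray), 0 where there is no reading.
- camera_model(name): a dict with "vfov" (degrees; the focal length in pixels is half the picture's height over the tangent of half this angle, whatever the lens; pixels are square), "cx", "cy" (the principal point, pixels), "k1" (the pictures are not rectified: a ray, as slopes to the right and down, at radius r is drawn at 1 + k1 r^2 times it, then the intrinsics apply), "world_from_camera" (4x4, takes a point from camera to world coordinates); the wrist camera has in their place "mount" (4x4, takes a point from camera to tool coordinates, whose origin is the TCP and whose axes are the tool frame's). Camera axes: x right, y down, z forward; pixel columns grow to the right and rows downward; lengths in m; the calibration is good to about 2 mm. A picture is of the moment at which its call begins: read the wrist's pose just before it. camera_model takes no time and is no camera call.
- order.sign_off(): hands the job in, once; it reports no verdict.
The state is a dict: "t": time; "joint_pos": joint angles; "qd": joint speeds; "effort": joint torques, N m; "position": TCP position; "orientation": TCP orientation; "force": force on the tool from outside, world axes, zero at the start; "wrist_torque": the same for the moment, N m; "width": finger opening in m.
Only numpy, scipy, OpenCV 4.12 (cv2) and the standard library are available. Lean on these libraries where they do the work, as an engineer would, in place of code of your own. Each camera call takes 0.05 s, during which the arm holds its last target. There are 200 camera calls.

### The job

Finish packing the crockery for the move: stand each loose piece (two tall beakers, two ramekins and the egg cup) upright in an empty cell of the cardboard tray that already holds one of its kind, one piece to a cell and right down on the tray's floor. Set the pieces down with care, never dropping them, and leave the salt and pepper shakers standing where they are, as they are still needed for lunch.

Things in the scene. Friction and masses are not known exactly. Their poses are not given: they have to be found in the camera images.
- beaker_a: White ceramic tumbler without handle, the tallest of the loose crockery: straight round side 58 mm in diameter (the foot is 52 mm), 95 mm high, open at the top, about 0.2 kg. Stands upright on the table. The two beakers are alike. Origin: centre of its underside, z up.
- beaker_b: White ceramic tumbler without handle, the tallest of the loose crockery: straight round side 58 mm in diameter (the foot is 52 mm), 95 mm high, open at the top, about 0.2 kg. Stands upright on the table. The two beakers are alike. Origin: centre of its underside, z up.
- ramekin_a: White ceramic ramekin: low straight fluted side 64 mm in diameter, 52 mm high, open at the top, about 0.15 kg. Stands upright on the table. The two ramekins are alike. Origin: centre of its underside, z up.
- ramekin_b: White ceramic ramekin: low straight fluted side 64 mm in diameter, 52 mm high, open at the top, about 0.15 kg. Stands upright on the table. The two ramekins are alike. Origin: centre of its underside, z up.
- egg_cup: White ceramic egg cup: a round foot 40 mm in diameter, a thin stem (waist 16 to 20 mm), and a bowl 46 mm in diameter on top whose side is straight from 38 mm up to the rim at 64 mm. About 0.08 kg. Stands upright on the table. Origin: centre of its underside, z up.
- beaker_tray: Deep cardboard partition tray, 188 x 188 mm and 48 mm high, open on top, fixed; walls and floor 3 mm thick. Origin: centre of its underside, z up, x and y along its walls (within 0.15 rad of the world's). 2 x 2 cells, 89 mm wide inside, centred at x = +-46, y = +-46 mm. A beaker is already packed, immovable, in the cell at x = +46, y = +46 mm; its rim is 98 mm above the table. The others are empty.
- ramekin_tray: Shallow cardboard partition tray with four cells, 188 x 188 mm and 20 mm high, open on top, fixed; walls and floor 3 mm thick. Origin: centre of its underside, z up, x and y along its walls (within 0.15 rad of the world's). 2 x 2 cells, 89 mm wide inside, centred at x = +-46, y = +-46 mm. A ramekin is already packed, immovable, in the cell at x = +46, y = +46 mm; its rim is 55 mm above the table. The others are empty.
- egg_cup_tray: Shallow cardboard partition tray with nine small cells, 188 x 188 mm and 22 mm high, open on top, fixed; walls and floor 3 mm thick. Origin: centre of its underside, z up, x and y along its walls (within 0.15 rad of the world's). 3 x 3 cells, 58 mm wide inside, centred at x, y = -61, 0 or +61 mm. An egg cup is already packed, immovable, in the corner cell at x = +61, y = +61 mm; its rim is 67 mm above the table. The others are empty.
- salt_shaker: Small turned wooden shaker with a round steel cap, 32 mm in diameter at the foot, 61 mm high, 0.12 kg; six holes in the cap. Not to be packed; stands between the trays. Origin: centre of its underside, z up.
- pepper_shaker: Small turned wooden shaker with a round steel cap, 32 mm in diameter at the foot, 61 mm high, 0.12 kg; three holes in the cap. Not to be packed; stands between the trays. Origin: centre of its underside, z up.

How it is judged (in metres and radians):
At the end, for the whole second after the job is handed in: Beakers in the deep tray, ramekins in the shallow four-cell tray, egg cup in the nine-cell tray: inside its outline, underside within 7 mm of its floor, tilt under 0.12 rad, at rest (under 0.02 m/s); both shakers within 30 mm of their start, tilt under 0.2 rad (x of beaker_a in the frame of beaker_tray between -0.09 and 0.09 m and y of beaker_a in the frame of beaker_tray between -0.09 and 0.09 m and z of beaker_a in the frame of beaker_tray between -0.002 and 0.01 m and angle between each of beaker_a, beaker_b, ramekin_a, ramekin_b, egg_cup's own z axis and vertical below 0.12 rad and linear speed of each of beaker_a, beaker_b, ramekin_a, ramekin_b, egg_cup below 0.02 m/s and x of beaker_b in the frame of beaker_tray between -0.09 and 0.09 m and y of beaker_b in the frame of beaker_tray between -0.09 and 0.09 m and z of beaker_b in the frame of beaker_tray between -0.002 and 0.01 m and x of ramekin_a in the frame of ramekin_tray between -0.09 and 0.09 m and y of ramekin_a in the frame of ramekin_tray between -0.09 and 0.09 m and z of ramekin_a in the frame of ramekin_tray between -0.002 and 0.01 m and x of ramekin_b in the frame of ramekin_tray between -0.09 and 0.09 m and y of ramekin_b in the frame of ramekin_tray between -0.09 and 0.09 m and z of ramekin_b in the frame of ramekin_tray between -0.002 and 0.01 m and x of egg_cup in the frame of egg_cup_tray between -0.09 and 0.09 m and y of egg_cup in the frame of egg_cup_tray between -0.09 and 0.09 m and z of egg_cup in the frame of egg_cup_tray between -0.002 and 0.01 m and distance of each of salt_shaker, pepper_shaker from where it was at the start of the episode below 0.03 m and angle between each of salt_shaker, pepper_shaker's own z axis and vertical below 0.2 rad); the robot touches nothing.
It fails at once if a piece of crockery is dropped or flung (moves faster than 0.7 m/s while no finger touches it: a fall of more than 25 mm) ((linear speed of beaker_a above 0.7 m/s and contact force between the fingers and beaker_a below 0.05 N) or (linear speed of beaker_b above 0.7 m/s and contact force between the fingers and beaker_b below 0.05 N) or (linear speed of ramekin_a above 0.7 m/s and contact force between the fingers and ramekin_a below 0.05 N) or (linear speed of ramekin_b above 0.7 m/s and contact force between the fingers and ramekin_b below 0.05 N) or (linear speed of egg_cup above 0.7 m/s and contact force between the fingers and egg_cup below 0.05 N)).
It fails at once if a shaker is pushed more than 30 mm away or knocked over (distance of any of salt_shaker, pepper_shaker from where it was at the start of the episode above 0.03 m or angle between any of salt_shaker, pepper_shaker's own z axis and vertical above 0.5 rad).
It also fails if it takes over 122 s, if anything falls off the work surface, if the arm or the gripper's body presses on something with over 40 N, if the wrist force passes 120 N, or if a joint passes its speed limit or range.

## Working session

There is one attempt and no reset: what is moved stays moved. The work goes in short steps, Python scripts to look and compute and a tool call to move; the robot and the scene stay as the last step left them, time stands still between calls to the robot, and variables do not carry over. Pictures are saved under pics/ and viewed, about 12 in all and at most 16, crops included, and the job is handed in when it is done.

Besides the shell and the picture viewer there is one more tool, called as name(argument=value, ...) on one line, values as JSON. step_arm: Moves the arm, as the interface text tells. Its arguments: {"type":"object","properties":{"claw":{"type":"array","items":{"type":"number"}},"xyz":{"type":"array","items":{"type":"array","items":{"type":"number"}}},"twist":{"type":"array","items":{"type":"number"}}},"required":["claw","xyz","twist"]}

```bash
mkdir -p pics; ls; python3 - <<'E'
from rig import status, grab_frame, camera_model
import cv2,numpy as np
print(status.state())
for n in ("scene","side","wrist"):
    m=camera_model(n); print(n,m)
    p,d=grab_frame(n); cv2.imwrite(f"pics/{n}0.png",p); np.savez(f"pics/{n}0.npz",p=p,d=d)
a=cv2.imread("pics/scene0.png");cv2.imwrite("pics/scene0b.png",cv2.resize(a,(800,600)))
E
```

```text
pics
{'t': 0.0, 'joint_pos': array([ 6.19483237e+01,  1.48604750e+01,  8.80104686e+01,  1.46890840e-03,
        7.72348737e+01, -1.16208673e+01]), 'qd': array([-0.0506298 , -0.11258509, -0.05239738, -0.07312799,  0.00932225,
        0.07203317]), 'effort': array([ 8.54803948e-04, -4.46034014e+01, -2.90570801e+01, -6.57250212e-05,
        1.17028237e-02,  7.21228986e-06]), 'position': array([0.15530211, 0.52707565, 0.23046754]), 'orientation': array([[ 2.82861909e-01,  9.59160230e-01, -8.90584068e-04],
       [ 9.59158947e-01, -2.82863033e-01, -1.61813787e-03],
       [-1.80396680e-03, -3.96502113e-04, -9.99998294e-01]]), 'force': array([ 0.77538437,  0.44374296, -0.21903857]), 'wrist_torque': array([ 0.02193163,  0.0128932 , -0.01151282]), 'width': 0.08532803714064446}
scene {'vfov': 42.046563297883665, 'cx': 253.3914646552973, 'cy': 188.61941352041586, 'k1': -0.15746668767920532, 'world_from_camera': array([[-0.27963374,  0.66272029, -0.69469906,  1.31175694],
       [ 0.95993117,  0.17914644, -0.21549642,  0.25827603],
       [-0.01836099, -0.72712335, -0.68626125,  0.80148656],
  
[... 201 characters left out ...]
 0.70015437, -0.45170806,  0.55294094, -0.08703169],
       [-0.7139593 , -0.43557993,  0.54820821, -0.62753009],
       [-0.00678009, -0.7786077 , -0.62747437,  0.74520189],
       [ 0.        ,  0.        ,  0.        ,  1.        ]])}
wrist {'vfov': 62.39938019211199, 'cx': 258.7317131328329, 'cy': 190.7009528853595, 'k1': -0.00692039333055485, 'mount': array([[ 9.99999876e-01, -4.05525315e-04, -2.89804875e-04,
         8.40141456e-04],
       [ 4.71380267e-04,  9.58388928e-01,  2.85465306e-01,
        -7.37205634e-02],
       [ 1.61982375e-04, -2.85465407e-01,  9.58389000e-01,
        -1.41533539e-01],
       [ 0.00000000e+00,  0.00000000e+00,  0.00000000e+00,
         1.00000000e+00]])}
```

View pics/scene0b.png

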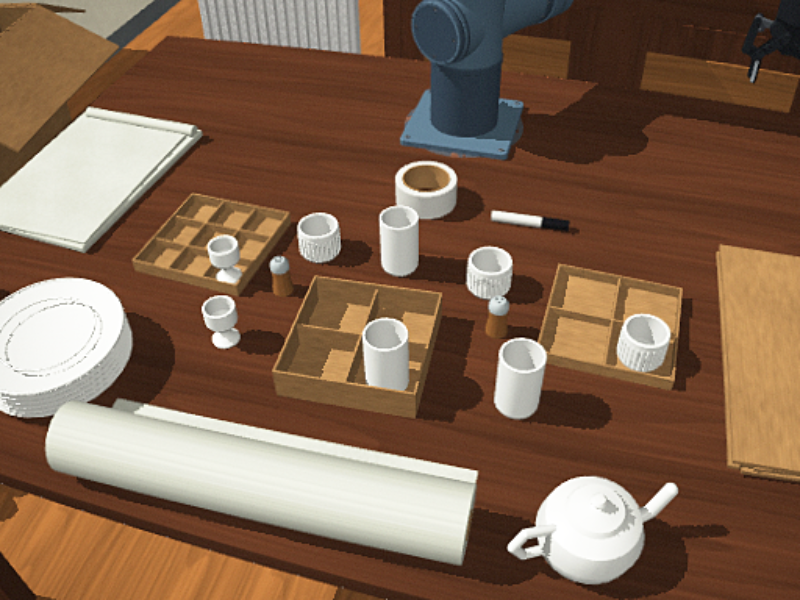

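View pics/side0.png

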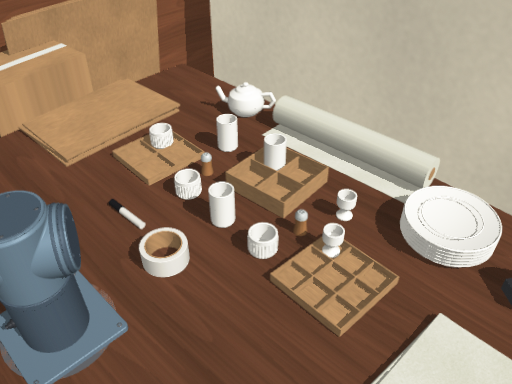

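Both views show the same layout. In the 800x600 scene view the beakers are at (399,240) and (520,378), the ramekins at (319,237) and (489,272), and the egg cup at (222,322). The trays are near (212,240), (360,345) and (612,325), and the shakers are at (280,275) and (497,315). Next I'll fuse the depth from both views.

```bash
cat > h.py <<'E'
import numpy as np,cv2
from rig import status,grab_frame,camera_model
from scipy.optimize import least_squares
def rays(m,uv):
    f=192/np.tan(np.radians(m['vfov']/2)); K=np.array([[f,0,m['cx']],[0,f,m['cy']],[0,0,1]])
    u=cv2.undistortPoints(np.float64(uv).reshape(-1,1,2),K,np.array([m['k1'],0,0,0.]))[:,0]
    return np.c_[u,np.ones(len(u))]
def project(m,T,P):
    f=192/np.tan(np.radians(m['vfov']/2)); q=(np.c_[P,np.ones(len(P))]@np.linalg.inv(T).T)[:,:3]
    s=q[:,:2]/q[:,2:]; s=s*(1+m['k1']*(s**2).sum(1,keepdims=True)); return s*f+[m['cx'],m['cy']]
def cloud(m,T,d):
    v,u=np.mgrid[:384,:512]; r=rays(m,np.c_[u.ravel(),v.ravel()])*d.reshape(-1,1)
    P=r@T[:3,:3].T+T[:3,3]; P[d.ravel()==0]=np.nan; return P.reshape(384,512,3)
def wrist():
    s=status.state(); p,d=grab_frame('wrist'); m=camera_model('wrist')
    T=np.eye(4); T[:3,:3]=s['orientation']; T[:3,3]=s['position']; return p,d,m,T@m['mount'],s
def circ(P,r):
    f=lambda x:np.hypot(P[:,0]-x[0],P[:,1]-x[1])-r
    return least_squares(f,P.mean(0)[:2],loss='soft_l1',f_scale=.001)
E
python3 - <<'E'
from h import *
A=[]
for n in("scene","side"):
    z=np.load(f"pics/{n}0.npz"); m=camera_model(n); C=cloud(m,m['world_from_camera'],z['d'])
    hsv=cv2.cvtColor(z['p'],cv2.COLOR_BGR2HSV); A.append((C.reshape(-1,3),hsv.reshape(-1,3)))
    if n=="scene": S=C
def at(u,v): return np.nanmedian(S[int(v*.64)-2:int(v*.64)+3,int(u*.64)-2:int(u*.64)+3].reshape(-1,3),0)
for nm,u,v in[('deskL',100,370+100),('beaker',399,250),('beaker2',520,380),('ram',319,245),('ram2',489,280),('egg',222,318),('pk beaker',386,365),('pk egg',222,255),('pk ram',643,350),('shL',281,268),('shR',498,305)]:
    c=at(u,v); out=[]
    for P,h in A:
        k=np.hypot(*(P[:,:2]-c[:2]).T)<.055
        Q=P[k]; hh=h[k]; w=(hh[:,1]<60)&(Q[:,2]>.03); 
        if w.sum()<10: out.append('none');continue
        Q=Q[w]; zt=np.percentile(Q[:,2],97); 
        R=Q[Q[:,2]>zt-.004]; (x,y),r=cv2.minEnclosingCircle(np.float32(R[:,:2])); out.append((round(x,4),round(y,4),round(r,4),round(zt,4)))
    print(nm,c.round(3),out)
# trays: brown points with top height
for nm,cx,cz,(u,v) in[('beaker',0,.048,(360,345)),('egg',0,.022,(212,240)),('ram',0,.020,(612,325))]:
    c=at(u,v)
    for P,h in A:
        k=(np.hypot(*(P[:,:2]-c[:2]).T)<.17)&(abs(P[:,2]-cz)<.004)&(h[:,1]>60)
        Q=P[k][:,:2]; 
        img=np.zeros((400,400),np.uint8); ij=((Q-c[:2])*1000+200).astype(int); ij=ij[((ij>=0)&(ij<400)).all(1)]; img[ij[:,1],ij[:,0]]=255
        img=cv2.morphologyEx(img,cv2.MORPH_CLOSE,np.ones((7,7))); n,l,st,_=cv2.connectedComponentsWithStats(img); b=1+st[1:,4].argmax()
        r=cv2.minAreaRect(np.argwhere(l==b)[:,::-1].astype(np.float32)); print(nm,(np.array(r[0])-200)/1000+c[:2],r[1],r[2],k.sum())
E
```

```text
deskL [ 0.933 -0.223  0.06 ] [(0.9094, -0.223, 0.0491, np.float64(0.0903)), (0.9041, -0.2262, 0.0427, np.float64(0.0905))]
beaker [0.462 0.    0.054] [(0.4365, -0.0047, 0.0309, np.float64(0.0961)), (0.4367, -0.0076, 0.0301, np.float64(0.0949))]
beaker2 [0.687 0.217 0.081] [(0.6601, 0.2162, 0.0291, np.float64(0.0958)), (0.6582, 0.2152, 0.0305, np.float64(0.0958))]
ram [ 0.461 -0.128  0.039] [(0.4348, -0.1385, 0.0322, np.float64(0.0544)), (0.4353, -0.1399, 0.0326, np.float64(0.0529))]
ram2 [0.477 0.139 0.041] [(0.476, 0.1405, 0.054, np.float64(0.0545)), (0.4767, 0.1382, 0.0549, np.float64(0.0541))]
egg [ 0.667 -0.19   0.061] [(0.6511, -0.2024, 0.0245, np.float64(0.0655)), (0.6504, -0.2035, 0.0244, np.float64(0.0643))]
pk beaker [0.698 0.052 0.073] [(0.672, 0.0436, 0.03, np.float64(0.0989)), (0.6735, 0.0419, 0.0309, np.float64(0.0981))]
pk egg [ 0.55  -0.246  0.063] [(0.533, -0.2548, 0.024, np.float64(0.0691)), (0.5304, -0.2528, 0.0249, np.float64(0.0672))]
pk ram [0.565 0.365 0.047] [(0.5368, 0.3669, 0.0318, np.float64(0.0565)), (0.5337, 0.367, 0.0338, np.float64(0.0577))]
shL [ 0.544 -0.157  0.056] [(0.5359, -0.1621, 0.011, np.float64(0.0625)), (0.5319, -0.1637, 0.0101, np.float64(0.0623))]
shR [0.543 0.164 0.059] [(0.5367, 0.1659, 0.0128, np.float64(0.0625)), (0.5349, 0.163, 0.0116, np.float64(0.0614))]
beaker [ 0.62656229 -0.0059501 ] (194.39833068847656, 190.084228515625) 3.7861123085021973 699
beaker [ 0.58747391 -0.00886016] (111.03181457519531, 190.58938598632812) 4.763641834259033 395
egg [ 0.46642173 -0.30021918] (166.6818389892578, 195.22445678710938) 87.08299255371094 690
egg [ 0.46661134 -0.31175673] (191.195556640625, 192.1697235107422) 86.5526123046875 1043
ram [0.40364489 0.32962441] (194.12612915039062, 56.03414535522461) 76.6908187866211 802
ram [0.4633704  0.23095907] (16.394384384155273, 149.21316528320312) 82.43160247802734 517
```

```bash
python3 - <<'E'
from h import *
B=[]
for n in("scene","side"):
    z=np.load(f"pics/{n}0.npz"); m=camera_model(n); C=cloud(m,m['world_from_camera'],z['d']).reshape(-1,3)
    s=cv2.cvtColor(z['p'],cv2.COLOR_BGR2HSV).reshape(-1,3)[:,1]
    k=(np.hypot(C[:,0]-.454,C[:,1]-.125)<.05)&(C[:,2]>.047)&(s<60); print('ramB',n,cv2.minEnclosingCircle(np.float32(C[k,:2])))
    for nm,c,h in[('ram',(.483,.327),.02),('egg',(.4666,-.3118),.022),('deep',(.629,-.006),.048)]:
        k=(np.hypot(C[:,0]-c[0],C[:,1]-c[1])<.145)&(abs(C[:,2]-h)<.005)&(s>60)
        r=cv2.minAreaRect(np.float32(C[k,:2])); print(nm,n,np.round(r[0],4),np.round(r[1],3),round(r[2],1),k.sum())
E
```

```text
ramB scene ((0.44728901982307434, 0.1344030499458313), 0.034144919365644455)
ram scene [0.4858 0.3227] [0.189 0.197] 88.0 831
egg scene [ 0.4659 -0.312 ] [0.193 0.195] 86.8 821
deep scene [ 0.6268 -0.0058] [0.194 0.19 ] 3.7 771
ramB side ((0.44757771492004395, 0.133713036775589), 0.03370821103453636)
ram side [0.4881 0.3237] [0.196 0.191] 88.0 514
egg side [ 0.4669 -0.3111] [0.191 0.192] 86.7 1296
deep side [ 0.6297 -0.006 ] [0.196 0.192] 2.9 455
```

step_arm(claw=[0.085,0.085,0.085,0.085,0.085,0.085,0.085,0.085,0.085,0.085,0.085,0.085], xyz=[[0.025,-0.033,0],[0.025,-0.033,0],[0.025,-0.033,0],[0.025,-0.033,0],[0.025,-0.033,0],[0.025,-0.033,0],[0.025,-0.033,0],[0.025,-0.033,0],[0.025,-0.033,0],[0.025,-0.033,0],[0.025,-0.033,0],[0.025,-0.033,0]], twist=[4,4,4,4.4,0,0,0,0,0,0,0,0])

```text
t: 1.15
position: [0.4562, 0.1296, 0.2313]
orientation: [[0.001, 1.0, 0.0], [1.0, -0.001, 0.0], [0.0, 0.0, -1.0]]
force: [0.9, 0.3, 0.1]
width: 0.0851
```

```bash
python3 - <<'E'
from h import *
p,d,m,T,s=wrist(); cv2.imwrite("pics/w1.png",p); print(s['t'],s['position'],s['orientation'][:,0],s['joint_pos'])
C=cloud(m,T,d).reshape(-1,3); sat=cv2.cvtColor(p,cv2.COLOR_BGR2HSV).reshape(-1,3)[:,1]
for nm,c,h in[('bA',(.4365,-.006),.09),('ramA',(.435,-.139),.047),('ramB',(.454,.125),.047)]:
    k=(np.hypot(C[:,0]-c[0],C[:,1]-c[1])<.05)&(C[:,2]>h)&(sat<60)
    if k.sum()>5: print(nm,cv2.minEnclosingCircle(np.float32(C[k,:2])),k.sum())
E
```

```text
1.15 [0.4562414  0.12960876 0.23129573] [8.55347298e-04 9.99999619e-01 1.72018434e-04] [ 2.34150698e+00  6.94525038e+00  9.78093443e+01  1.01230996e-02
  7.52436018e+01 -8.76120634e+01]
bA ((0.43451961874961853, -0.0043325042352080345), 0.029314855113625526) 917
ramA ((0.4327716827392578, -0.13463366031646729), 0.031640276312828064) 488
ramB ((0.45384493470191956, 0.12501651048660278), 0.05000707507133484) 23575
```

View pics/w1.png

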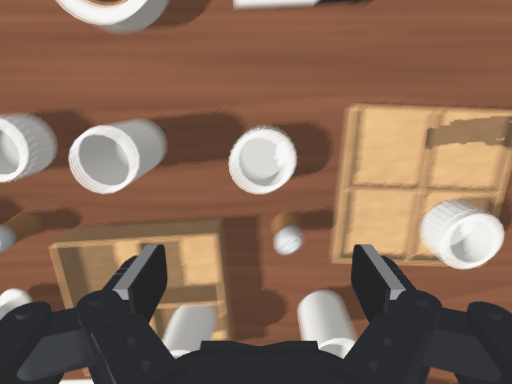

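The wrist view shows ramekin B at about (262,160), beaker A at (115,160), and the ramekin tray at right with its packed piece at (465,235). This agrees with the fused positions. I'll start with ramekin B.

step_arm(claw=[0.085,0.085,0.085,0.085,0.085,0.085,0.085,0.085,0.085,0.085,0.085,0.085], xyz=[[-0.009,0.004,-0.02],[0,0,-0.025],[0,0,-0.025],[0,0,-0.025],[0,0,-0.025],[0,0,-0.025],[0,0,-0.02],[0,0,-0.02],[0,0,-0.015],[0,0,-0.01],[0,0,-0.005],[0,0,0]], twist=[0,0,0,0,0,0,0,0,0,0,0,0])

```text
t: 2.2
position: [0.4455, 0.1356, 0.0152]
orientation: [[0.001, 1.0, -0.003], [1.0, -0.001, -0.0], [-0.0, -0.003, -1.0]]
force: [0.2, 0.0, 0.2]
width: 0.0851
```

step_arm(claw=[0.05,0.05,0.05,0.05,0.05,0.05,0.05,0.05], xyz=[[0,0,0],[0,0,0],[0,0,0],[0,0,0],[0,0,0],[0,0,0],[0,0,0],[0,0,0]], twist=[0,0,0,0,0,0,0,0])

```text
t: 2.87
position: [0.4472, 0.1358, 0.0176]
orientation: [[0.0, 1.0, 0.002], [1.0, -0.0, 0.0], [0.0, 0.002, -1.0]]
force: [-1.7, 1.0, 6.3]
width: 0.063
```

```bash
python3 - <<'E'
from h import *
p,d,m,T,s=wrist(); cv2.imwrite("pics/w2.png",p); print(s['t'],s['position'],s['width'],s['force'])
E
```

```text
2.8667 [0.44720822 0.13576405 0.0176178 ] 0.06303580531742267 [-1.73565314  0.97134184  6.30286973]
```

View pics/w2.png

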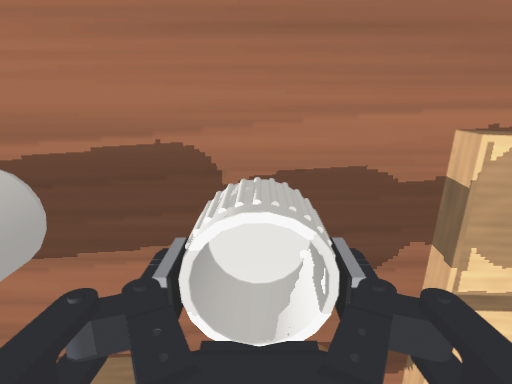

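Ramekin B is held between the pads and centred at (260,280), with the opening at 63 mm. Now I'll lift and carry it.

step_arm(claw=[0.05,0.05,0.05,0.05,0.05,0.05,0.05,0.05,0.05,0.05,0.05,0.05], xyz=[[0,0,0.01],[0,0,0.02],[0,0,0.02],[0,0.01,0.02],[0,0.025,0.01],[0,0.03,0],[0,0.035,0],[0,0.035,0],[-0.002,0.035,0],[-0.002,0.03,0],[0,0.02,0],[0,0.015,0]], twist=[0,0,0,0,0,0,0,0,0,0,0,0])

```text
t: 3.92
position: [0.4422, 0.3728, 0.0968]
orientation: [[-0.001, 1.0, 0.001], [1.0, 0.001, 0.001], [0.001, 0.001, -1.0]]
force: [-0.4, 0.3, -1.1]
width: 0.0631
```

step_arm(claw=[0.05,0.05,0.05], xyz=[[0,0,0],[0,0,0],[0,0,0]], twist=[-1,-1,0])

```text
t: 4.17
position: [0.4424, 0.3695, 0.0962]
orientation: [[0.037, 0.999, -0.0], [0.999, -0.037, -0.001], [-0.001, -0.0, -1.0]]
force: [-0.1, -0.9, -1.0]
width: 0.0631
```

```bash
python3 - <<'E'
from h import *
p,d,m,T,s=wrist(); cv2.imwrite("pics/w3.png",p); print(s['t'],s['position'],s['width'],s['force'])
C=cloud(m,T,d).reshape(-1,3); sat=cv2.cvtColor(p,cv2.COLOR_BGR2HSV).reshape(-1,3)[:,1]
k=(abs(C[:,2]-.02)<.004)&(sat>60)&(np.hypot(C[:,0]-.487,C[:,1]-.323)<.14); print(k.sum(),cv2.minAreaRect(np.float32(C[k,:2])))
E
```

```text
4.1667 [0.44244352 0.36952302 0.09622602] 0.063112027876902 [-0.0516573  -0.88737443 -0.98059223]
3337 ((0.4868759214878082, 0.3256610631942749), (0.1887979358434677, 0.18949896097183228), 88.18190002441406)
```

View pics/w3.png

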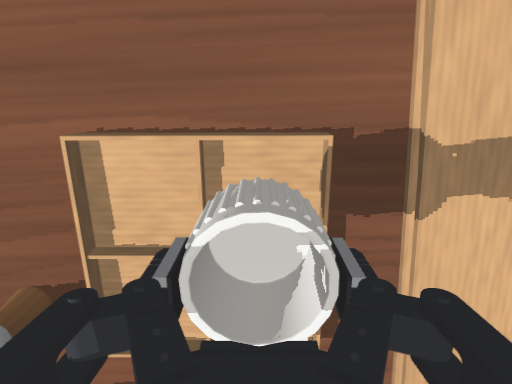

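The wrist view shows the ramekin over the upper right cell, with the tray outline running from (65,135) to (330,135). Its centre is confirmed, so I'll lower and release.

step_arm(claw=[0.05,0.05,0.05,0.05,0.05,0.05,0.05,0.05,0.05], xyz=[[0,0.003,-0.015],[0,0,-0.02],[0,0,-0.015],[0,0,-0.01],[0,0,-0.008],[0,0,-0.004],[0,0,-0.003],[0,0,-0.002],[0,0,0]], twist=[0,0,0,0,0,0,0,0,0])

```text
t: 4.97
position: [0.443, 0.3734, 0.0207]
orientation: [[0.035, 0.999, 0.001], [0.999, -0.035, 0.0], [0.0, 0.001, -1.0]]
force: [-0.9, -2.2, 3.3]
width: 0.0627
```

```bash
python3 - <<'E'
from h import *
s=status.state(); print(s['t'],s['position'],s['width'],s['force'])
E
```

```text
4.9667 [0.44299802 0.37339337 0.02066513] 0.06274883276847076 [-0.92559389 -2.15864416  3.31760138]
```

step_arm(claw=[0.07,0.085,0.085,0.085,0.085,0.085,0.085,0.085,0.085,0.085,0.085,0.085], xyz=[[0,0,0],[0,0,0],[0,0,0],[0,0,0],[0,0,0.02],[0,0,0.03],[0,0,0.04],[0,0,0.04],[0,-0.03,0],[0,-0.035,0],[0,-0.035,0],[0,-0.04,0]], twist=[0,0,0,0,0,0,0,0,0,0,0,0])

```text
t: 5.97
position: [0.4425, 0.233, 0.1498]
orientation: [[0.034, 0.999, 0.001], [0.999, -0.034, 0.001], [0.001, 0.001, -1.0]]
force: [1.0, -0.7, -0.6]
width: 0.0852
```

step_arm(claw=[0.085,0.085,0.085,0.085,0.085,0.085,0.085,0.085,0.085,0.085], xyz=[[0,-0.04,0],[0,-0.04,0],[0,-0.04,0],[0,-0.04,0],[-0.004,-0.035,0],[-0.004,-0.025,0],[0,-0.018,0],[0,0,0],[0,0,0],[0,0,0]], twist=[1,1,1,1,1,0,0,0,0,0])

```text
t: 6.8
position: [0.4346, -0.0039, 0.1494]
orientation: [[-0.051, 0.999, 0.0], [0.999, 0.051, 0.001], [0.0, 0.0, -1.0]]
force: [0.3, 0.6, 0.1]
width: 0.0851
```

```bash
cat >> h.py <<'E'
def rims(T,m,p,d,L):
    C=cloud(m,T,d).reshape(-1,3); sat=cv2.cvtColor(p,cv2.COLOR_BGR2HSV).reshape(-1,3)[:,1]
    for nm,c,h in L:
        k=(np.hypot(C[:,0]-c[0],C[:,1]-c[1])<.045)&(C[:,2]>h-.006)&(C[:,2]<h+.006)&(sat<60)
        if k.sum()>5:
            (x,y),r=cv2.minEnclosingCircle(np.float32(C[k,:2])); print(nm,round(x,4),round(y,4),'r',round(r,4),'z',np.percentile(C[k,2],90).round(4),k.sum())
def tray(T,m,p,d,c,h):
    C=cloud(m,T,d).reshape(-1,3); sat=cv2.cvtColor(p,cv2.COLOR_BGR2HSV).reshape(-1,3)[:,1]
    k=(abs(C[:,2]-h)<.004)&(sat>60)&(np.hypot(C[:,0]-c[0],C[:,1]-c[1])<.142); print('tray',k.sum(),cv2.minAreaRect(np.float32(C[k,:2])))
E
python3 - <<'E'
from h import *
p,d,m,T,s=wrist(); print(s['t'],s['position'],s['width'],s['force'])
rims(T,m,p,d,[('bA',(.4355,-.005),.095),('ramA',(.4345,-.137),.052)])
n='scene';p,d=grab_frame(n);m=camera_model(n);rims(m['world_from_camera'],m,p,d,[('ramB',(.443,.373),.055)])
E
```

```text
6.8 [ 0.43455654 -0.00394331  0.14935246] 0.08508849056110787 [0.29967132 0.56905088 0.09315584]
bA 0.4343 -0.0044 r 0.029 z 0.0944 1574
ramA 0.4319 -0.1367 r 0.0322 z 0.0514 1671
ramB 0.4433 0.3723 r 0.034 z 0.0572 214
```

step_arm(claw=[0.085,0.085,0.085,0.085,0.085,0.085,0.085], xyz=[[0,0,-0.02],[0,0,-0.025],[0,0,-0.02],[0,0,-0.02],[0,0,-0.01],[0,0,-0.005],[0,0,0]], twist=[0,0,0,0,0,0,0])

```text
t: 7.48
position: [0.4338, -0.0034, 0.0484]
orientation: [[-0.053, 0.999, -0.002], [0.999, 0.053, 0.001], [0.001, -0.002, -1.0]]
force: [-0.5, 0.2, 0.6]
width: 0.0851
```

step_arm(claw=[0.045,0.045,0.045,0.045,0.045,0.045,0.045,0.045], xyz=[[0,0,0],[0,0,0],[0,0,0],[0,0,0],[0,0,0],[0,0,0],[0,0,0],[0,0,0]], twist=[0,0,0,0,0,0,0,0])

```text
t: 8.15
position: [0.4355, -0.0046, 0.0505]
orientation: [[-0.052, 0.999, 0.002], [0.999, 0.052, -0.0], [-0.0, 0.002, -1.0]]
force: [-0.5, 0.6, 6.0]
width: 0.0571
```

step_arm(claw=[0.045,0.045,0.045,0.045], xyz=[[0,0,0.01],[0,0,0.02],[0,0,0.025],[0,0,0.025]], twist=[0,0,0,0])

```text
t: 8.48
position: [0.4339, -0.0043, 0.1301]
orientation: [[-0.052, 0.999, -0.001], [0.999, 0.052, 0.0], [0.0, -0.001, -1.0]]
force: [1.3, 0.3, -2.2]
width: 0.0568
```

```bash
python3 - <<'E'
from h import *
p,d,m,T,s=wrist(); print(s['t'],s['position'],s['width'],s['force'])
rims(T,m,p,d,[('bA',(.4355,-.005),.175)])
E
```

```text
8.4833 [ 0.43385762 -0.00426808  0.13013012] 0.05680768759517657 [ 1.2688446   0.32344769 -2.17467429]
bA 0.4267 -0.0055 r 0.0442 z 0.178 5344
```

Held. Next I'll carry it to the cell at (0.580, 0.038) and measure the tray on the way.

step_arm(claw=[0.045,0.045,0.045,0.045,0.045,0.045,0.045,0.045,0.045,0.045], xyz=[[0.01,0.003,0],[0.02,0.006,0],[0.024,0.007,0],[0.024,0.007,0],[0.024,0.007,0],[0.022,0.006,0],[0.014,0.004,0],[0.007,0.002,0],[0,0,0],[0,0,0]], twist=[0,0,0,0,0,0,0,0,0,0])

```text
t: 9.37
position: [0.5786, 0.0378, 0.128]
orientation: [[-0.052, 0.999, -0.003], [0.999, 0.052, 0.0], [0.0, -0.003, -1.0]]
force: [-1.0, 0.2, -2.0]
width: 0.0568
```

```bash
python3 - <<'E'
from h import *
p,d,m,T,s=wrist(); print(s['t'],s['position'],s['width'],s['force']); cv2.imwrite("pics/w4.png",p)
tray(T,m,p,d,(.628,-.006),.048)
E
```

```text
9.3667 [0.5786028  0.03777443 0.12795537] 0.05679619855473157 [-1.01611496  0.20757594 -1.98852126]
tray 2750 ((0.6278642416000366, -0.0028368085622787476), (0.1888514757156372, 0.18837890028953552), 3.5897443294525146)
```

View pics/w4.png

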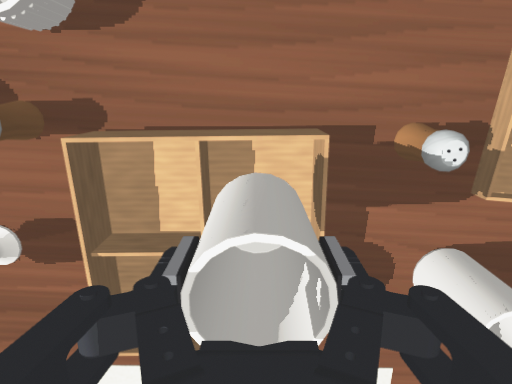

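The beaker hangs over the upper right cell of the deep tray. The tray outline runs from (65,140) to (327,135), and the centre was re-measured. Lowering now.

step_arm(claw=[0.045,0.045,0.045,0.045,0.045,0.045,0.045,0.045,0.045], xyz=[[0,0.002,-0.015],[0,0,-0.02],[0,0,-0.015],[0,0,-0.01],[0,0,-0.008],[0,0,-0.004],[0,0,-0.003],[0,0,-0.002],[0,0,0]], twist=[0,0,0,0,0,0,0,0,0])

```text
t: 10.17
position: [0.58, 0.0394, 0.0536]
orientation: [[-0.052, 0.999, 0.001], [0.999, 0.052, -0.0], [-0.0, 0.001, -1.0]]
force: [-2.1, 0.4, 1.7]
width: 0.0567
```

```bash
python3 - <<'E'
from h import *
s=status.state(); print(s['t'],s['position'],s['width'],s['force'])
E
```

```text
10.1667 [0.57995255 0.03942705 0.0536202 ] 0.056706550009226656 [-2.0881073   0.43251264  1.71110157]
```

step_arm(claw=[0.065,0.085,0.085,0.085,0.085,0.085,0.085,0.085,0.085,0.085,0.085,0.085], xyz=[[0,0,0],[0,0,0],[0,0,0],[0,0,0],[0,0,0.02],[0,0,0.03],[0,0,0.03],[0,0,0.02],[0,0.02,0],[0.01,0.025,0],[0.01,0.025,0],[0.01,0.025,0]], twist=[0,0,0,0,0,0,0,0,-7,-7,-7,-7])

```text
t: 11.17
position: [0.6101, 0.1354, 0.1529]
orientation: [[0.429, 0.903, 0.001], [0.903, -0.429, 0.0], [0.001, 0.001, -1.0]]
force: [0.3, -0.7, -0.2]
width: 0.085
```

step_arm(claw=[0.085,0.085,0.085,0.085,0.085,0.085,0.085,0.085,0.085,0.085,0.085], xyz=[[0.01,0.025,0],[0.01,0.025,0],[0.01,0.015,0],[0.01,0.01,0],[0.009,0.007,0],[0,0,0],[0,0,0],[0,0,0],[0,0,0],[0,0,0],[0,0,0]], twist=[-7,-7,-7,-7,-7,-7,-7,-7,-5,0,0])

```text
t: 12.08
position: [0.6586, 0.2166, 0.1522]
orientation: [[0.997, 0.072, -0.0], [0.072, -0.997, 0.0], [-0.0, -0.0, -1.0]]
force: [0.2, -0.3, -0.2]
width: 0.0849
```

```bash
python3 - <<'E'
from h import *
p,d,m,T,s=wrist(); print(s['t'],s['position'],s['orientation'][:,0],s['width'],s['force'])
rims(T,m,p,d,[('bB',(.659,.2165),.095)])
n='scene';p,d=grab_frame(n);m=camera_model(n);rims(m['world_from_camera'],m,p,d,[('bA',(.58,.04),.098)])
E
```

```text
12.0833 [0.65857332 0.21656778 0.15219953] [ 9.97403782e-01  7.20117365e-02 -7.73771641e-05] 0.08493211889930438 [ 0.232493   -0.29567808 -0.18449237]
bB 0.658 0.2183 r 0.0291 z 0.0944 1517
bA 0.5804 0.0382 r 0.0306 z 0.0996 200
```

step_arm(claw=[0.085,0.085,0.085,0.085,0.085,0.085,0.085], xyz=[[0,0.001,-0.02],[0,0,-0.025],[0,0,-0.02],[0,0,-0.02],[0,0,-0.011],[0,0,-0.006],[0,0,0]], twist=[0,0,0,0,0,0,0])

```text
t: 12.77
position: [0.6578, 0.2174, 0.0489]
orientation: [[0.998, 0.07, -0.002], [0.07, -0.998, -0.0], [-0.002, 0.0, -1.0]]
force: [-1.9, 0.3, -0.2]
width: 0.0851
```

step_arm(claw=[0.045,0.045,0.045,0.045,0.045,0.045,0.045,0.045], xyz=[[0,0,0],[0,0,0],[0,0,0],[0,0,0],[0,0,0],[0,0,0],[0,0,0],[0,0,0]], twist=[0,0,0,0,0,0,0,0])

```text
t: 13.43
position: [0.6597, 0.2178, 0.0524]
orientation: [[0.998, 0.069, 0.003], [0.069, -0.998, 0.001], [0.003, -0.0, -1.0]]
force: [-1.4, 0.5, 6.7]
width: 0.0577
```

step_arm(claw=[0.045,0.045,0.045,0.045,0.045,0.045,0.045], xyz=[[0,0,0.01],[0,0,0.02],[0,0,0.025],[0,0,0.025],[0,0,0.03],[0,0,0.02],[0,0,0.01]], twist=[0,0,0,0,0,0,0])

```text
t: 14.02
position: [0.6599, 0.2178, 0.1947]
orientation: [[0.998, 0.069, 0.006], [0.069, -0.998, 0.001], [0.006, -0.0, -1.0]]
force: [0.3, -0.4, -0.9]
width: 0.0573
```

```bash
python3 - <<'E'
from h import *
s=status.state(); print(s['t'],s['position'],s['orientation'][:,0],s['width'],s['force'])
E
```

```text
14.0167 [0.65988424 0.21780238 0.19470706] [0.99757635 0.06935374 0.0056116 ] 0.057343518083730075 [ 0.28874209 -0.40459514 -0.89500545]
```

step_arm(claw=[0.045,0.045,0.045,0.045,0.045,0.045,0.045,0.045,0.045,0.045,0.045,0.045], xyz=[[0,-0.01,0],[0.002,-0.02,0],[0.002,-0.025,0],[0.002,-0.03,0],[0.002,-0.03,0],[0.002,-0.03,0],[0.002,-0.03,0],[0.002,-0.03,0],[0.002,-0.025,0],[0.001,-0.02,0],[0,-0.01,0],[0,-0.004,0]], twist=[0,0,0,0,0,0,0,0,0,0,0,0])

```text
t: 15.02
position: [0.6745, -0.0487, 0.1883]
orientation: [[0.998, 0.067, -0.003], [0.067, -0.998, 0.0], [-0.003, -0.001, -1.0]]
force: [-0.7, -0.1, -0.7]
width: 0.0575
```

step_arm(claw=[0.045,0.045], xyz=[[0,0,0],[0,0,0]], twist=[0,0])

```text
t: 15.18
position: [0.6751, -0.0456, 0.1896]
orientation: [[0.998, 0.069, -0.001], [0.069, -0.998, 0.001], [-0.001, -0.001, -1.0]]
force: [-0.4, -0.7, -1.3]
width: 0.0577
```

```bash
python3 - <<'E'
from h import *
p,d,m,T,s=wrist(); print(s['t'],s['position'],s['width'],s['force']); cv2.imwrite("pics/w5.png",p)
tray(T,m,p,d,(.628,-.003),.048)
E
```

```text
15.1833 [ 0.6751291  -0.04556838  0.18963076] 0.057678243779865836 [-0.40083204 -0.72181339 -1.33527758]
tray 3080 ((0.627442479133606, -0.002797238528728485), (0.1887091100215912, 0.18847820162773132), 3.4408092498779297)
```

View pics/w5.png

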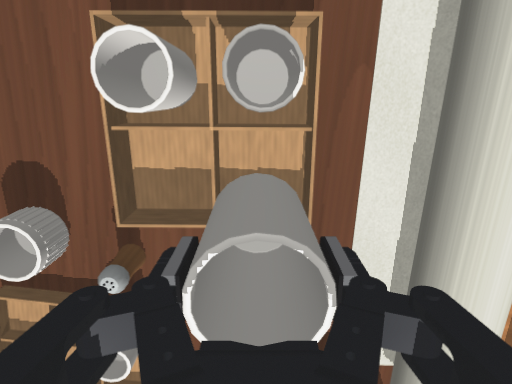

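The picture shows beaker A standing in its cell at (130,70), the packed one at (263,68), and beaker B over the lower right cell. Lowering 136 mm.

step_arm(claw=[0.045,0.045,0.045,0.045,0.045,0.045,0.045,0.045,0.045,0.045,0.045], xyz=[[0.001,0,-0.015],[0,0,-0.025],[0,0,-0.025],[0,0,-0.02],[0,0,-0.02],[0,0,-0.012],[0,0,-0.009],[0,0,-0.005],[0,0,-0.003],[0,0,-0.002],[0,0,0]], twist=[0,0,0,0,0,0,0,0,0,0,0])

```text
t: 16.15
position: [0.6773, -0.0464, 0.0556]
orientation: [[0.998, 0.069, 0.002], [0.069, -0.998, -0.0], [0.002, 0.0, -1.0]]
force: [0.6, -0.2, -1.5]
width: 0.0574
```

```bash
python3 - <<'E'
from h import *
s=status.state(); print(s['t'],s['position'],s['width'],s['force'])
E
```

```text
16.15 [ 0.67729688 -0.04644763  0.05560749] 0.05735150843548387 [ 0.60278049 -0.16574897 -1.53813555]
```

step_arm(claw=[0.045,0.045,0.045,0.065,0.085,0.085,0.085,0.085,0.085,0.085,0.085,0.085], xyz=[[0,0,-0.001],[0,0,0],[0,0,0],[0,0,0],[0,0,0],[0,0,0],[0,0,0],[0,0,0.02],[0,0,0.03],[0,0,0.03],[0,0,0.02],[0,-0.02,0]], twist=[0,0,0,0,0,0,0,0,0,0,0,0])

```text
t: 17.15
position: [0.6796, -0.0639, 0.1595]
orientation: [[0.997, 0.072, 0.009], [0.072, -0.997, -0.001], [0.009, 0.001, -1.0]]
force: [0.8, -0.5, 1.1]
width: 0.0846
```

step_arm(claw=[0.085,0.085,0.085,0.085,0.085,0.085,0.085,0.085], xyz=[[-0.005,-0.03,0],[-0.005,-0.03,0],[-0.006,-0.03,0],[-0.005,-0.025,0],[-0.005,-0.015,0],[0,-0.007,0],[0,0,0],[0,0,0]], twist=[-2,-2,-3,0,0,0,0,0])

```text
t: 17.82
position: [0.6507, -0.2027, 0.1532]
orientation: [[0.999, -0.053, 0.0], [-0.053, -0.999, 0.001], [-0.0, -0.001, -1.0]]
force: [-0.5, 1.3, -0.7]
width: 0.0849
```

```bash
python3 - <<'E'
from h import *
p,d,m,T,s=wrist(); print(s['t'],s['position'],s['orientation'][:,0],s['width'],s['force']); cv2.imwrite("pics/w6.png",p)
rims(T,m,p,d,[('egg',(.651,-.203),.064),('bB',(.677,-.046),.098)])
n='scene';p,d=grab_frame(n);m=camera_model(n);rims(m['world_from_camera'],m,p,d,[('bB',(.677,-.046),.098)])
E
```

```text
17.8167 [ 0.65074473 -0.20270896  0.15317924] [ 9.98596994e-01 -5.29532248e-02 -1.95042937e-05] 0.08486622565359107 [-0.51868356  1.30877031 -0.70203758]
egg 0.6504 -0.2011 r 0.0231 z 0.0635 972
bB 0.6778 -0.0497 r 0.0301 z 0.0993 210
```

View pics/w6.png

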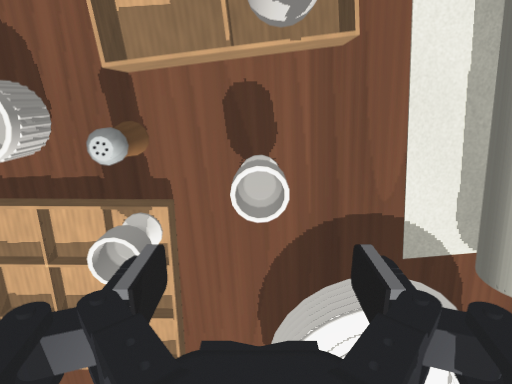

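The egg cup is at (260,190), and the plate stack comes in from the lower right near (370,340). I'll check the clearance to the plates before going down.

```bash
python3 - <<'E'
from h import *
for n in('scene','side'):
    z=np.load(f"pics/{n}0.npz");m=camera_model(n);C=cloud(m,m['world_from_camera'],z['d']).reshape(-1,3)
    k=(abs(C[:,0]-.6505)<.075)&(C[:,1]<-.235)&(C[:,1]>-.36)&(C[:,2]>.012)
    Q=C[k]; print(n,k.sum(), Q[:,1].max() if k.sum() else '', Q[:,2].max() if k.sum() else '')
E
```

```text
scene 303 -0.3153247931415508 0.0637409150470134
side 356 -0.3161052412261366 0.06584830908125872
```

step_arm(claw=[0.085,0.085,0.085,0.085,0.085,0.085,0.085,0.085], xyz=[[0,0.001,-0.02],[0,0,-0.025],[0,0,-0.025],[0,0,-0.025],[0,0,-0.016],[0,0,-0.01],[0,0,-0.006],[0,0,0]], twist=[0,0,0,0,0,0,0,0])

```text
t: 18.58
position: [0.6503, -0.2013, 0.0253]
orientation: [[0.999, -0.052, -0.002], [-0.052, -0.999, 0.001], [-0.002, -0.001, -1.0]]
force: [-1.3, -0.5, -0.2]
width: 0.0851
```

step_arm(claw=[0.035,0.035,0.035,0.035,0.035,0.035,0.035,0.035,0.035], xyz=[[0,0,0],[0,0,0],[0,0,0],[0,0,0],[0,0,0],[0,0,0],[0,0,0],[0,0,0],[0,0,0]], twist=[0,0,0,0,0,0,0,0,0])

```text
t: 19.33
position: [0.6515, -0.2029, 0.0281]
orientation: [[0.999, -0.053, 0.003], [-0.053, -0.999, -0.001], [0.003, 0.001, -1.0]]
force: [0.0, 0.6, 6.6]
width: 0.0426
```

```bash
python3 - <<'E'
from h import *
s=status.state(); print(s['t'],s['position'],s['width'],s['force'])
E
```

```text
19.3333 [ 0.65147123 -0.2029204   0.02814876] 0.04260990900330203 [0.02178296 0.58824888 6.59785394]
```

The opening of 42.6 mm is smaller than the 46 mm bowl, so I'll check the grip.

```bash
python3 - <<'E'
from h import *
p,d,m,T,s=wrist(); print(s['t'],s['position'],s['width'],s['force']); cv2.imwrite("pics/w7.png",cv2.resize(p[200:384,130:390],None,fx=2.5,fy=2.5))
q,_=grab_frame('scene'); cv2.imwrite("pics/s7.png",cv2.resize(q[140:260,80:240],(640,480)))
E
```

```text
19.3333 [ 0.65147123 -0.2029204   0.02814876] 0.04260990900330203 [0.02178296 0.58824888 6.59785394]
```

View pics/w7.png

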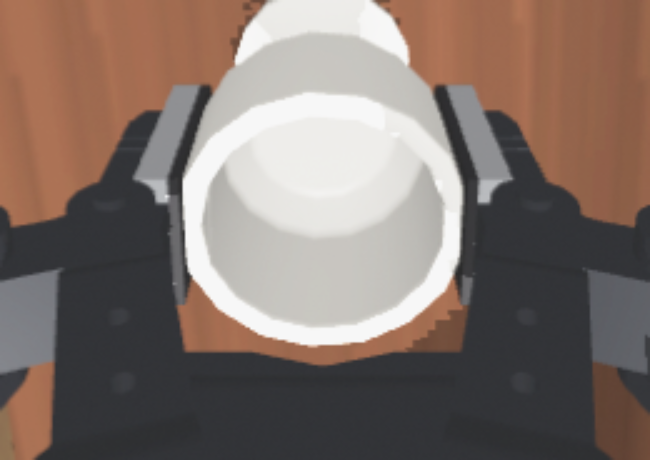

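View pics/s7.png

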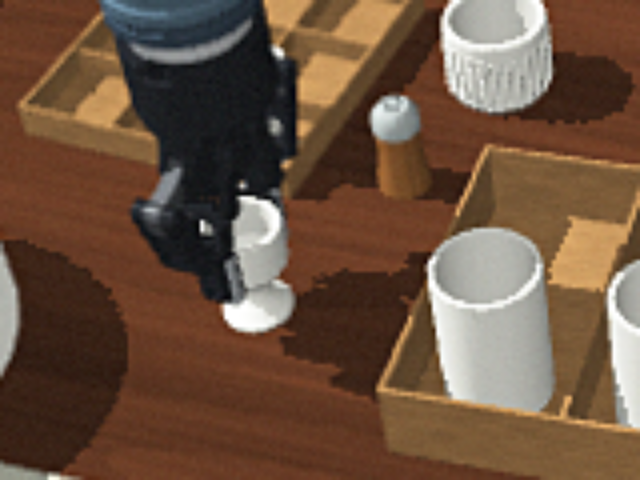

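The pads lie on the bowl at about (185,210) and (465,210) in the crop, the cup is upright, and beaker B stands in its cell. The narrower width comes from the cup's faceted side, so I'll lift and carry.

step_arm(claw=[0.035,0.035,0.035,0.035,0.035,0.035,0.035,0.035,0.035,0.035,0.035,0.035], xyz=[[0,0,0.01],[0,0,0.02],[0,0,0.025],[0,0,0.025],[-0.01,-0.005,0.02],[-0.02,-0.012,0],[-0.025,-0.015,0],[-0.03,-0.018,0],[-0.03,-0.018,0],[-0.03,-0.018,0],[-0.02,-0.012,0],[-0.015,-0.009,0]], twist=[0,0,0,0,0,0,0,0,0,0,0,0])

```text
t: 20.43
position: [0.4684, -0.3106, 0.127]
orientation: [[0.999, -0.054, -0.0], [-0.054, -0.999, -0.0], [-0.0, 0.0, -1.0]]
force: [-0.6, 0.7, -0.8]
width: 0.0424
```

step_arm(claw=[0.035,0.035,0.035], xyz=[[-0.004,-0.002,0],[0,0,0],[0,0,0]], twist=[0,0,0])

```text
t: 20.68
position: [0.467, -0.3115, 0.1268]
orientation: [[0.999, -0.054, 0.001], [-0.054, -0.999, -0.0], [0.001, 0.0, -1.0]]
force: [-0.7, -0.1, -0.3]
width: 0.043
```

```bash
python3 - <<'E'
from h import *
p,d,m,T,s=wrist(); print(s['t'],s['position'],s['width'],s['force']); cv2.imwrite("pics/w8.png",p)
tray(T,m,p,d,(.4665,-.3115),.022)
rims(T,m,p,d,[('packed',(.532,-.254),.067)])
E
```

```text
20.6833 [ 0.46700844 -0.31148663  0.12681957] 0.04303748519159908 [-0.7275579  -0.14691096 -0.2637986 ]
tray 4386 ((0.4655960202217102, -0.30787327885627747), (0.18561765551567078, 0.18930256366729736), 86.68460083007812)
packed 0.5303 -0.2516 r 0.023 z 0.0665 1575
```

View pics/w8.png

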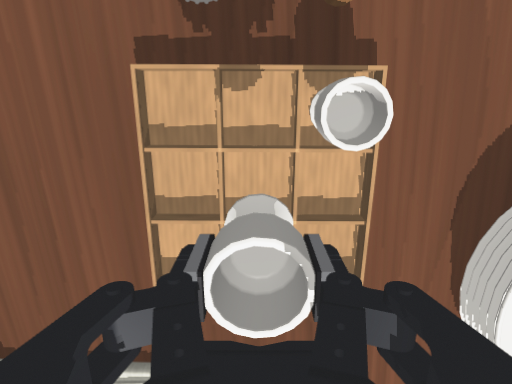

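The cup hangs over the centre cell and the packed cup is at (352,113). Putting that cell centre at about (0.466, -0.309), I shift slightly and lower.

step_arm(claw=[0.035,0.035,0.035,0.035,0.035,0.035,0.035,0.035,0.035,0.035], xyz=[[-0.001,0.002,-0.01],[0,0,-0.02],[0,0,-0.02],[0,0,-0.018],[0,0,-0.012],[0,0,-0.008],[0,0,-0.004],[0,0,-0.003],[0,0,-0.001],[0,0,0]], twist=[0,0,0,0,0,0,0,0,0,0])

```text
t: 21.57
position: [0.466, -0.3093, 0.0313]
orientation: [[0.999, -0.052, 0.001], [-0.052, -0.999, -0.001], [0.001, 0.0, -1.0]]
force: [0.7, 0.2, -0.8]
width: 0.0428
```

```bash
python3 - <<'E'
from h import *
p,d,m,T,s=wrist(); print(s['t'],s['position'],s['width'],s['force']); cv2.imwrite("pics/w9.png",p)
E
```

```text
21.5667 [ 0.46603266 -0.30930238  0.03125852] 0.04280533520081302 [ 0.69717057  0.17700377 -0.78444375]
```

View pics/w9.png

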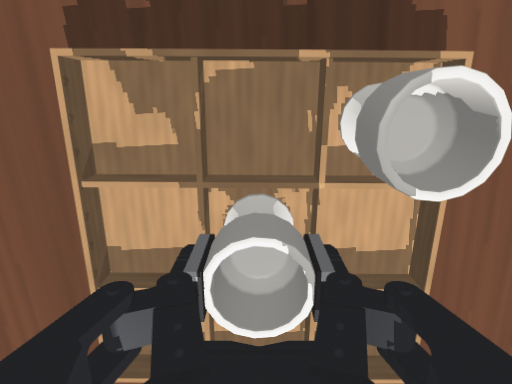

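The cup is centred in its cell between the walls at columns 205 and 315. I'll let it down 1 mm, release, and go to ramekin A.

step_arm(claw=[0.035,0.035,0.035,0.055,0.07,0.085,0.085,0.085,0.085,0.085,0.085,0.085], xyz=[[0,0,-0.001],[0,0,0],[0,0,0],[0,0,0],[0,0,0],[0,0,0],[0,0,0],[0,0,0],[0,0,0.02],[0,0,0.03],[0,0,0.03],[0,0,0.02]], twist=[0,0,0,0,0,0,0,0,0,0,0,0])

```text
t: 22.62
position: [0.4662, -0.3101, 0.1317]
orientation: [[0.999, -0.053, 0.002], [-0.053, -0.999, -0.002], [0.002, 0.002, -1.0]]
force: [-0.3, -1.1, 0.2]
width: 0.0847
```

step_arm(claw=[0.085,0.085,0.085,0.085,0.085,0.085,0.085,0.085,0.085], xyz=[[-0.004,0.02,0],[-0.006,0.03,0],[-0.007,0.035,0],[-0.006,0.035,0],[-0.005,0.03,0],[-0.004,0.015,0],[0,0.007,0],[0,0,0],[0,0,0]], twist=[1,0,0,0,0,0,0,0,0])

```text
t: 23.37
position: [0.4344, -0.1385, 0.1296]
orientation: [[0.999, -0.035, 0.001], [-0.035, -0.999, -0.001], [0.001, 0.001, -1.0]]
force: [0.0, -0.0, 0.7]
width: 0.0851
```

```bash
python3 - <<'E'
from h import *
p,d,m,T,s=wrist(); print(s['t'],s['position'],s['orientation'][:,0],s['width'],s['force'])
rims(T,m,p,d,[('ramA',(.4335,-.137),.052)])
for n in('scene','side'):p,d=grab_frame(n);m=camera_model(n);rims(m['world_from_camera'],m,p,d,[('egg',(.466,-.309),.067),('shL',(.534,-.163),.06)])
E
```

```text
23.3667 [ 0.43444749 -0.13847563  0.1295993 ] [ 0.99938996 -0.03490411  0.00119084] 0.08507905477826458 [ 0.04196701 -0.02153962  0.71782282]
ramA 0.4323 -0.1364 r 0.032 z 0.0515 1673
egg 0.4674 -0.3131 r 0.0268 z 0.0683 98
shL 0.5358 -0.1625 r 0.0143 z 0.0618 80
egg 0.4669 -0.3105 r 0.0242 z 0.068 179
shL 0.5314 -0.1635 r 0.0126 z 0.0607 66
```

step_arm(claw=[0.085,0.085,0.085,0.085,0.085,0.085,0.085,0.085], xyz=[[-0.0015,0.0015,-0.02],[0,0,-0.025],[0,0,-0.025],[0,0,-0.02],[0,0,-0.012],[0,0,-0.007],[0,0,-0.004],[0,0,0]], twist=[0,0,0,0,0,0,0,0])

```text
t: 24.18
position: [0.432, -0.1365, 0.0158]
orientation: [[0.999, -0.036, -0.001], [-0.036, -0.999, 0.0], [-0.001, -0.0, -1.0]]
force: [-0.6, -0.6, 0.1]
width: 0.085
```

step_arm(claw=[0.05,0.05,0.05,0.05,0.05,0.05,0.05,0.05], xyz=[[0,0,0],[0,0,0],[0,0,0],[0,0,0],[0,0,0],[0,0,0],[0,0,0],[0,0,0]], twist=[0,0,0,0,0,0,0,0])

```text
t: 24.85
position: [0.4329, -0.1366, 0.0177]
orientation: [[0.999, -0.035, 0.002], [-0.035, -0.999, -0.002], [0.002, 0.002, -1.0]]
force: [-1.0, -0.2, 6.4]
width: 0.0621
```

step_arm(claw=[0.05,0.05,0.05,0.05,0.05,0.05], xyz=[[0,0,0.01],[0,0,0.02],[0,0,0.03],[0,0,0.03],[0,0,0.02],[0,0,0.01]], twist=[0,0,0,0,0,0])

```text
t: 25.35
position: [0.4336, -0.1367, 0.1399]
orientation: [[0.999, -0.035, 0.005], [-0.035, -0.999, -0.003], [0.005, 0.003, -1.0]]
force: [0.3, -0.3, -2.0]
width: 0.0623
```

```bash
python3 - <<'E'
from h import *
s=status.state(); print(s['t'],s['position'],s['width'],s['force'])
E
```

```text
25.35 [ 0.43355856 -0.13673308  0.13990653] 0.0622978155967226 [ 0.27697211 -0.32915801 -1.95983951]
```

Held. Carrying it by (0.099, 0.414).

step_arm(claw=[0.05,0.05,0.05,0.05,0.05,0.05,0.05,0.05,0.05,0.05,0.05,0.05], xyz=[[0,0.01,0],[0,0.02,0],[0,0.03,0],[0,0.035,0],[0,0.035,0],[0,0.035,0],[0,0.035,0],[0.005,0.035,0],[0.012,0.035,0],[0.015,0.035,0],[0.017,0.035,0],[0.017,0.03,0]], twist=[0,0,0,0,0,0,0,0,0,0,0,0])

```text
t: 26.35
position: [0.4969, 0.2372, 0.1354]
orientation: [[0.999, -0.034, -0.002], [-0.034, -0.999, 0.0], [-0.002, -0.0, -1.0]]
force: [0.5, 0.3, -1.7]
width: 0.0622
```

step_arm(claw=[0.05,0.05,0.05,0.05,0.05,0.05], xyz=[[0.015,0.022,0],[0.012,0.015,0],[0.006,0.007,0],[0,0,0],[0,0,0],[0,0,0]], twist=[0,0,0,0,0,0])

```text
t: 26.85
position: [0.5298, 0.277, 0.1358]
orientation: [[0.999, -0.036, -0.002], [-0.036, -0.999, -0.001], [-0.002, 0.001, -1.0]]
force: [-0.8, -0.7, -1.5]
width: 0.0624
```

```bash
python3 - <<'E'
from h import *
p,d,m,T,s=wrist(); print(s['t'],s['position'],s['width'],s['force']); cv2.imwrite("pics/w10.png",p)
tray(T,m,p,d,(.487,.3256),.020)
rims(T,m,p,d,[('packed',(.533,.367),.055),('ramB',(.443,.373),.055)])
E
```

```text
26.85 [0.52981789 0.27702807 0.13575923] 0.06240978683994062 [-0.79297608 -0.69136016 -1.50588798]
tray 4664 ((0.4866892099380493, 0.3259255588054657), (0.18819114565849304, 0.18923524022102356), 88.18401336669922)
packed 0.5345 0.3701 r 0.032 z 0.0546 2162
ramB 0.4417 0.3746 r 0.032 z 0.0546 2427
```

View pics/w10.png

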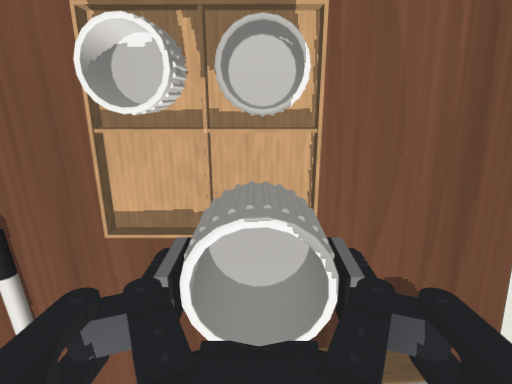

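Ramekin B (125,65) and the packed ramekin (263,65) stand level with each other, and ramekin A is over its free cell. Lowering.

step_arm(claw=[0.05,0.05,0.05,0.05,0.05,0.05,0.05,0.05,0.05,0.05,0.05], xyz=[[0.001,0.001,-0.01],[0,0,-0.02],[0,0,-0.025],[0,0,-0.02],[0,0,-0.015],[0,0,-0.012],[0,0,-0.007],[0,0,-0.004],[0,0,-0.002],[0,0,-0.001],[0,0,0]], twist=[0,0,0,0,0,0,0,0,0,0,0])

```text
t: 27.82
position: [0.5326, 0.2792, 0.021]
orientation: [[0.999, -0.035, 0.001], [-0.035, -0.999, 0.0], [0.001, -0.0, -1.0]]
force: [1.0, -0.1, -1.8]
width: 0.0623
```

```bash
python3 - <<'E'
from h import *
s=status.state(); print(s['t'],s['position'],s['width'],s['force'])
E
```

```text
27.8167 [0.53258591 0.27918965 0.02102231] 0.062258989384774845 [ 0.9796427  -0.10211053 -1.79489537]
```

Now I'll touch down, release, rise and draw back for a final look.

step_arm(claw=[0.05,0.05,0.05,0.065,0.075,0.085,0.085,0.085,0.085,0.085,0.085,0.085], xyz=[[0,0,-0.001],[0,0,0],[0,0,0],[0,0,0],[0,0,0],[0,0,0],[0,0,0],[0,0,0.015],[0,0,0.03],[0,0,0.04],[0,0,0.04],[0,0,0.04]], twist=[0,0,0,0,0,0,0,0,0,0,0,0])

```text
t: 28.82
position: [0.5316, 0.2789, 0.1856]
orientation: [[0.999, -0.035, -0.001], [-0.035, -0.999, -0.0], [-0.001, 0.0, -1.0]]
force: [1.4, 0.3, 0.5]
width: 0.0853
```

step_arm(claw=[0.085,0.085,0.085,0.085,0.085,0.085,0.085,0.085,0.085,0.085], xyz=[[-0.02,0,0.02],[-0.02,0,0.02],[-0.03,0,0.02],[-0.03,0,0],[-0.03,0,0],[-0.03,0,0],[-0.02,0,0],[0,0,0],[0,0,0],[0,0,0]], twist=[0,0,0,0,0,0,0,0,0,0])

```text
t: 29.65
position: [0.3528, 0.2792, 0.2446]
orientation: [[0.999, -0.035, 0.001], [-0.035, -0.999, 0.0], [0.001, -0.0, -1.0]]
force: [0.7, 0.3, 0.8]
width: 0.0849
```

```bash
python3 - <<'E'
from h import *
s=status.state(); print(s['t'],s['position'],s['force'])
L=[('ramA',(.532,.278),.055),('ramB',(.443,.373),.055),('bA',(.58,.039),.098),('bB',(.677,-.047),.098),('egg',(.466,-.31),.067),('shL',(.534,-.163),.06),('shR',(.536,.164),.06)]
for n in('scene','side'):
    p,d=grab_frame(n);m=camera_model(n);print(n);rims(m['world_from_camera'],m,p,d,L)
    if n=='scene': cv2.imwrite("pics/end.png",cv2.resize(p,(800,600)))
E
```

```text
29.65 [0.35277027 0.27918458 0.24457385] [0.72675159 0.28689623 0.83223539]
scene
ramA 0.5305 0.2768 r 0.0356 z 0.0568 236
ramB 0.4426 0.3729 r 0.034 z 0.0572 228
bA 0.5802 0.0372 r 0.0311 z 0.0992 196
bB 0.6772 -0.0492 r 0.0298 z 0.0992 209
egg 0.4687 -0.3102 r 0.0257 z 0.0678 98
shL 0.5367 -0.163 r 0.0149 z 0.0619 81
shR 0.5364 0.1649 r 0.014 z 0.062 92
side
ramA 0.5314 0.2762 r 0.0338 z 0.0562 131
ramB 0.4427 0.3713 r 0.0347 z 0.0563 126
bA 0.5836 0.035 r 0.0326 z 0.0985 129
bB 0.6758 -0.0497 r 0.0328 z 0.0985 130
egg 0.4675 -0.3089 r 0.0256 z 0.068 177
shL 0.5315 -0.1635 r 0.0127 z 0.0612 72
shR 0.535 0.1625 r 0.0137 z 0.0611 53
```

View pics/end.png

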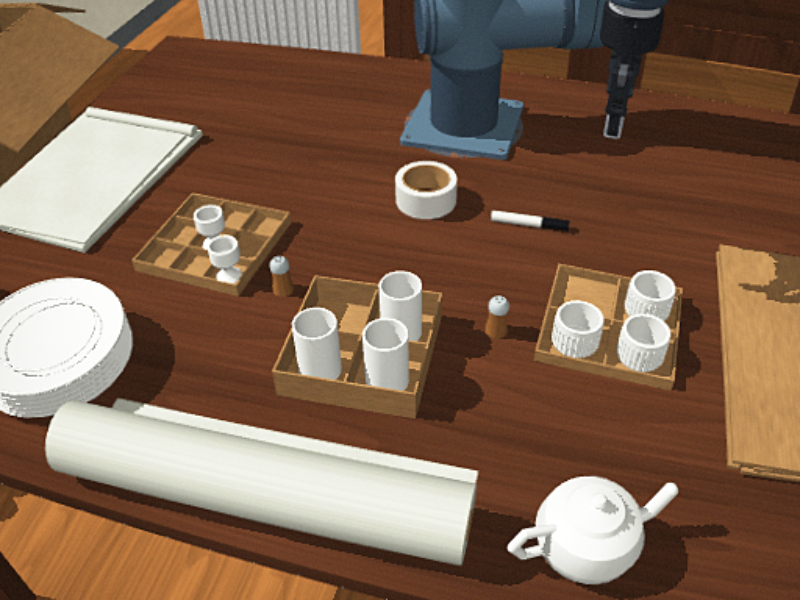

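All five pieces stand in their cells. The beakers are at (400,305) and (316,345), the ramekins at (577,328) and (650,296), and the egg cup at (208,222). Both shakers are unmoved and the arm is clear, so I'm handing in.

```bash
python3 -c "
from rig import order; print(order.sign_off())"
```

```text
the job is handed in; nothing more can be done
None
```

I packed all five pieces, each upright in its own empty cell of the right tray, and handed the job in at about 30 s of the 122 s allowed. Each was lowered to within about a millimetre of the tray floor or onto it before I let go, so nothing was dropped.

In the last depth checks from both fixed cameras, every rim read within about 2 mm of its height when standing on the tray floor. Both shakers were within about 2 mm of where they started, and the arm was clear of everything.

One reading looked off along the way: the gripper closed to 43 mm on the egg cup, whose bowl is 46 mm. A close look showed a sound grip, and the cup stands upright in the centre cell.

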